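# Close up the microscope-slide cabinet

## Task

Close up the wooden slide cabinet using only the fingertips: first push both open drawers fully home, then push the raised lid over and down until it lies flat, with its tongue in front of the shut drawers. Do it without slamming anything, never start the lid down while a drawer is still out, and leave the glassware and the other things around it where they stand.

Things in the scene. Friction and masses are not known exactly. Their poses are not given: they have to be found in the camera images.
- cabinet: wooden slide cabinet fixed to the bench, 160 (x) by 260 (y) by 75 mm high without its lid. Origin: centre of its underside, on the bench. Its x axis points from the front (drawers, towards the robot) to the back (lid hinge), y to its left, z up. Two drawers side by side in the front, and above them a shallow open slide tray which the lid covers
- drawer_left (a joint): how far the left drawer (cabinet +y side) is pulled out, in m: 0 is fully home, 0.09 fully out; slides along the cabinet's -x as it opens. Stiff runner (about 2 N of friction), stays where it is left
- drawer_right (a joint): the same for the right drawer (cabinet -y side)
- drawer_left_front (a point): centre of the left drawer's flat front face, which is 114 mm wide, 44 mm high and 8 mm thick, moves with the drawer; the face stands from 7 to 51 mm above the bench, has no handle, and is flush with the cabinet's front (cabinet x = -80 mm) when home. Its centre lies 63 mm to the left of the cabinet's middle. The drawer body behind the front is 33 mm high, open on top
- drawer_right_front (a point): the same for the right drawer, 63 mm to the right of the middle
- lid (a joint): opening angle of the lid in rad: 0 lies flat on the cabinet, 1.57 stands upright, 1.75 its stop. The hinge is stiff (it takes 1 to 4 N, pushed squarely at 120 mm from the hinge, to move it shut), so the lid stays at any angle
- lid_hinge (a point): middle of the lid's hinge axis, fixed on the cabinet: 80 mm behind the cabinet's centre, 75 mm above the bench; the axis runs along the cabinet's y
- lid_edge (a point): middle of the lid's free edge on the outer face (the face that is on top when shut). The lid is a flat board 170 mm from hinge to free edge, 260 mm wide, 7 mm thick; the hinge axis lies in its inner face. A tongue 70 mm wide hangs 28 mm from the inner face at the free edge (at the front when shut, over the drawers' upper edges). To shut it, push on the outer face, which looks away from the robot when the lid is up
- dropper: brown dropper bottle with a red rubber bulb, 42 mm across, 110 mm tall, standing left of the cabinet; origin centre of underside. Leave it alone
- reagent: brown reagent bottle with a black cap, 52 mm across, 130 mm tall, right of the cabinet; origin centre of underside. Leave it alone
- jar: small clear jar, 40 mm across, 50 mm tall, left of the drawers; origin centre of underside. Leave it alone
- beaker: glass beaker, 64 mm across, 70 mm tall, to the left of the cabinet beyond the dropper bottle; origin centre of underside. Leave it alone
- tape: roll of tape lying flat, 90 mm across, 40 mm high, to the right of the cabinet beyond the reagent bottle; origin centre of underside. Leave it alone
- tray: small white open plastic tray, 90 by 70 by 25 mm, right of the drawers; origin centre of underside. Leave it alone

How it is judged (in metres and radians):
On the way, in this order (a step that is already met when the one before it is completed fails the run):
1. both drawers are fully home while the lid is still up (value of joint each of drawer_left, drawer_right below 0.004 m and value of joint lid above 0.9 rad), for 0.2 s.
2. the lid lies flat (value of joint lid below 0.04 rad), for 0.2 s.
At the end, for the whole second after the job is handed in: Both drawers are within 4 mm of fully home and the lid is within 0.04 rad of flat, at rest (value of joint each of drawer_left, drawer_right below 0.004 m and value of joint lid below 0.04 rad and velocity of joint lid below 0.05 rad/s); the robot touches nothing.
It fails at once if the lid is pushed down (below 0.9 rad) while a drawer is still out (value of joint lid below 0.9 rad and value of joint any of drawer_left, drawer_right above 0.008 m).
It fails at once if a drawer is slammed (faster than 0.5 m/s) or the lid is slammed (faster than 3 rad/s) (velocity of joint any of drawer_left, drawer_right below -0.5 m/s or velocity of joint lid below -3 rad/s).
It fails at once if a bystander is lifted, carried or shoved by more than 30 mm (distance of any of dropper, reagent, jar, beaker, tape, tray from where it was at the start of the episode above 0.03 m).
It fails at once if a bottle, jar or beaker is tipped over (angle between any of dropper, reagent, jar, beaker's own z axis and vertical above 0.5 rad).
It also fails if it takes over 64 s, if anything falls off the work surface, if the arm or the gripper's body presses on something with over 40 N, if the wrist force passes 120 N, or if a joint passes its speed limit or range.

## Robot

A 6-joint arm with a two-finger parallel gripper is mounted at the origin on the work surface. World frame = base frame: x ahead of the robot, y to its left, z up, the work surface at z = 0. Lengths are in m, angles in degrees, forces in N, time in s.
With the tool pointing down it reaches from about 0.25 to 0.725 m from the base axis. Payload 9.7 kg.
Tool frame: the origin (TCP) lies at the centre of the arm's flange, where the gripper is bolted on; the fingertips stand bot.tips_ahead ahead of it and the grasp point (between the pads) lies 155 mm ahead of it (bot.tips_ahead is the distance from the TCP to the fingertips, in m); z points along the fingers, y is the line along which they close (so a half turn about z gives the same grasp; the last joint's range is limited). The gripper opens to 85 mm and grips with 20 to 120 N. Pads are 22 mm wide; open, the fingers measure 114 mm over their backs; the gripper's body (76 mm by 85 mm) begins 54 mm behind the grasp point. The pads swing forward as they close: fully open they stand 13 mm farther back than shut.
Start: joints at [-72.594, 4.979, 10.078, 95.1, 0, 90], TCP at [0.165, -0.525, 0.405] pointing down, gripper open.
Joint ranges: [-179.16, 179.16], [-48.56, 103.87], [-65.8, 70.77], [-126.05, 130.52], [-82.76, 87.17], [-180, 180]. Speed limits (degrees/s): [127.2, 127.2, 147.25, 180, 180, 180].

## Interface

Orientations are given as [roll, pitch, yaw] about the fixed x, y, z axes, in that order (R = Rz(yaw) Ry(pitch) Rx(roll)).
In Python, from workcell import bot gives the robot as it stands.
- The arm moves only by the tool drive_tool, never from a script. Its argument "plan" is a list of rows, each an object of numbers: "dx", "dy", "dz": the shift along the tool's x, y, z in m; "roll": the turn about the tool's z in rad; "hand": the finger opening in m, from 0 to 0.0854. In form: [{"dx": .., "dy": .., "dz": .., "roll": .., "hand": ..}, ...]. A call has 1 to 20 rows; each row is the pose to reach, as a shift and turn from the pose commanded when the call began, along the tool's axes at that moment; what a row does not reach only later rows make up. A row lasts 1/12 s, in which the tool goes at most 41.7 mm and 7.16 degrees, less where a joint would pass 70% of its speed; a pose out of reach is approached as far as the arm can. A call with a gripper value outside its range is refused whole. The fingers move at their own pace and stop on an object; "force" is the grip in N (left out, the last holds). Time passes only in rows, so rows that repeat a pose let the fingers close. It gives the time, the measured TCP pose, the force and the opening at its end, in the units of the state.
- bot.get_obs(): the state, without advancing time (a new reading comes with each control period).
- bot.camera(name): name is "scene" or "top"; returns a dict with "frame" (400x640x3 uint8, red, green, blue), "z_map" (400x640 float32, m along the optical axis (not along the pixel's ray), 0 where there is no reading), "mtx" (3x3 intrinsics, pixels), "R" (3x3) and "t" (3): a world point X has camera coordinates R X + t. Camera axes: x right, y down, z forward; pixel columns grow to the right and rows downward; lengths in m; the calibration is good to about 2 mm. A picture is of the moment at which its call begins.
- bot.job_done(): hands the job in, once; it reports no verdict.
The state is a dict: "time": time; "q": joint angles; "qd": joint speeds; "joint_efforts": joint torques, N m; "ee_pos": TCP position; "tcp_rot": TCP orientation; "wrist_force": force on the tool from outside, world axes, zero at the start; "torque": the same for the moment, N m; "opening": finger opening in m.
Only numpy, scipy, OpenCV 4.12 (cv2) and the standard library are available. Lean on these libraries where they do the work, as an engineer would, in place of code of your own. Each camera call takes 0.05 s, during which the arm holds its last target. There are 200 camera calls.

## Working session

There is one attempt and no reset: what is moved stays moved. The work goes in short steps, Python scripts to look and compute and a tool call to move; the robot and the scene stay as the last step left them, time stands still between calls to the robot, and variables do not carry over. Pictures are saved under pics/ and viewed, on a budget of 10 in all, crops included, one or two more only if the job needs it, and the job is handed in when it is done.

Besides the shell and the picture viewer there is one more tool, called by a JSON object that holds its "op" and its "data", one argument or row to a line. drive_tool: Moves the arm, as the interface text tells. Its arguments: {"type":"object","properties":{"plan":{"type":"array","items":{"type":"object","properties":{"dx":{"type":"number"},"dy":{"type":"number"},"dz":{"type":"number"},"roll":{"type":"number"},"hand":{"type":"number"}}}},"force":{"type":"number"}},"required":["plan"]}

```bash
mkdir -p pics; cat > h.py <<'E'
import numpy as np, cv2
from workcell import bot
def cloud(c):
    z=c['z_map']; K=c['mtx']; v,u=np.mgrid[:400,:640]
    P=np.stack([(u-K[0,2])/K[0,0]*z,(v-K[1,2])/K[1,1]*z,z],-1)
    W=(P-c['t'])@c['R']; W[z==0]=np.nan
    return W
E
python3 - <<'E'
from h import *
o=bot.get_obs(); print(o['time'],o['ee_pos'],o['tcp_rot'],o['opening'],bot.tips_ahead)
for n in('scene','top'):
    c=bot.camera(n); np.savez(n+'.npz',**c); cv2.imwrite(f'pics/{n}0.png',c['frame'][...,::-1])
    W=cloud(c); print(n,-c['R'].T@c['t'],c['R'][2])
    for v in range(20,400,40): print(v,[tuple(np.round(W[v,u],2)) for u in range(80,640,120)])
E
```

```text
0.0 [ 0.16453181 -0.52480531  0.40401578] [-1.79927033e+02  1.39157989e-03  1.74070454e+01] 0.08534051151264871 0.1734
scene [ 0.77594537 -0.42454624  0.7691994 ] [-0.23542536  0.54594822 -0.80406184]
20 [(np.float64(0.18), np.float64(-0.02), np.float64(0.44)), (np.float64(-0.21), np.float64(0.72), np.float64(0.0)), (np.float64(0.01), np.float64(1.4), np.float64(-0.28)), (np.float64(0.62), np.float64(1.39), np.float64(-0.14)), (np.float64(1.23), np.float64(2.15), np.float64(-0.38))]
60 [(np.float64(0.13), np.float64(-0.03), np.float64(0.36)), (np.float64(-0.06), np.float64(0.5), np.float64(0.0)), (np.float64(0.32), np.float64(0.67), np.float64(0.0)), (np.float64(0.7), np.float64(0.84), np.float64(0.0)), (np.float64(1.33), np.float64(2.1), np.float64(-0.58))]
100 [(np.float64(0.05), np.float64(-0.03), np.float64(0.25)), (np.float64(0.06), np.float64(0.31), np.float64(0.0)), (np.float64(0.41), np.float64(0.47), np.float64(0.0)), (np.float64(0.75), np.float64(0.55), np.float64(0.06)), (np.float64(1.03), np.float64(0.5), np.float64(0.18))]
140 [(np.float64(0.04), np.float64(-0.07), np.fl
[... 4170 characters left out ...]
06), np.float64(-0.0)), (np.float64(0.38), np.float64(-0.21), np.float64(0.0)), (np.float64(0.37), np.float64(-0.49), np.float64(-0.0))]
340 [(np.float64(0.31), np.float64(0.61), np.float64(-0.0)), (np.float64(0.3), np.float64(0.34), np.float64(-0.0)), (np.float64(0.29), np.float64(0.06), np.float64(0.0)), (np.float64(0.29), np.float64(-0.21), np.float64(0.01)), (np.float64(0.28), np.float64(-0.48), np.float64(0.0))]
380 [(np.float64(0.22), np.float64(0.61), np.float64(0.0)), (np.float64(0.21), np.float64(0.34), np.float64(0.0)), (np.float64(0.2), np.float64(0.07), np.float64(0.0)), (np.float64(0.2), np.float64(-0.21), np.float64(0.0)), (np.float64(0.19), np.float64(-0.48), np.float64(0.0))]
```

View pics/scene0.png

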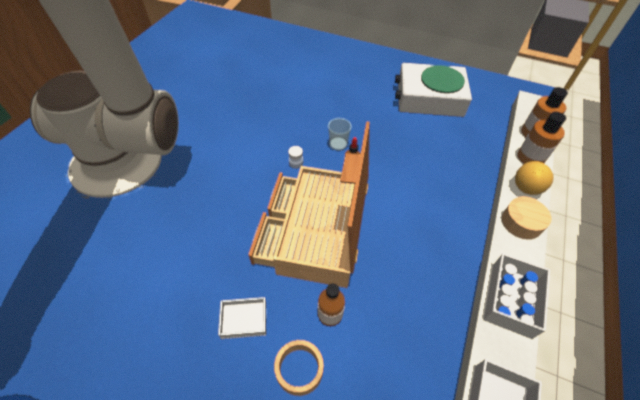

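View pics/top0.png

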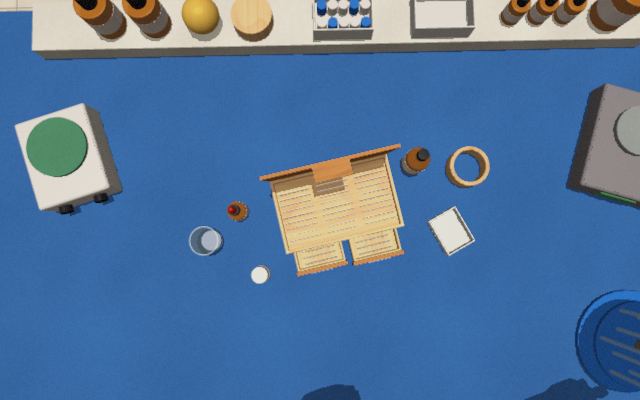

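The scene view shows the cabinet with its lid up (lid edge from about (345,180) to (368,125)). The top view shows the cabinet front edge running (287,250)–(402,225), the drawer fronts at about (322,268) and (378,256), and the lid edge from (262,179) to (399,147). Next I measure these from the depth maps.

```bash
cat > m.py <<'E'
from h import *
def fit(W,verbose=True):
    ok=lambda lo,hi,x0,x1,y0,y1:W[(W[...,2]>lo)&(W[...,2]<hi)&(W[...,0]>x0)&(W[...,0]<x1)&(W[...,1]>y0)&(W[...,1]<y1)]
    return ok
if __name__=='__main__':
  for n in('top','scene'):
    c=dict(np.load(n+'.npz')); W=cloud(c); ok=fit(W)
    # rim / body: z .055-.082
    b=ok(.056,.082,.40,.72,-.17,.22)
    r=cv2.minAreaRect(b[:,:2].astype(np.float32)); print(n,'body',np.round(b.mean(0),3),r, np.percentile(b[:,2],[50,99]))
    l=ok(.10,.30,.5,.8,-.13,.20)
    m=l.mean(0); u,s,vt=np.linalg.svd(l-m,full_matrices=False); print('lid pts',len(l),m,'normal',vt[2],s,'zmax',l[:,2].max())
    t=l[l[:,2]>l[:,2].max()-.012]; print(' top edge rect',cv2.minAreaRect(t[:,:2].astype(np.float32)))
    d=ok(.04,.056,.38,.55,-.10,.17)
    for nm,q in(('L',d[d[:,1]>.045]),('R',d[d[:,1]<.045])): print(nm,cv2.minAreaRect(q[:,:2].astype(np.float32)),len(q))
    # objects
    v=ok(.015,.16,.3,.75,-.4,.4)
    g=np.zeros((450,800),np.uint8); g[((v[:,0]-.3)*1000).astype(int).clip(0,449),((v[:,1]+.4)*1000).astype(int).clip(0,799)]=255
    g=cv2.dilate(g,np.ones((5,5)))
    k,_,st,ce=cv2.connectedComponentsWithStats(g)
    for i in range(1,k):
      if st[i,4]>300: print('  obj x',ce[i][1]/1000+.3,'y',ce[i][0]/1000-.4,'size x',st[i,3],'y',st[i,2])
E
python3 m.py
```

```text
top body [0.598 0.018 0.062] ((0.5860920548439026, -0.023370936512947083), (0.20725446939468384, 0.33948802947998047), 11.985881805419922) [0.05933808 0.07837081]
lid pts 1451 [0.65834194 0.03338932 0.23138055] normal [-0.96379797 -0.2067415  -0.16837882] [2.34822288 1.19575818 0.36594525] zmax 0.2484240102601396
 top edge rect ((0.6516529321670532, 0.030966833233833313), (0.03512591868638992, 0.259304404258728), 11.997018814086914)
L ((0.5013837218284607, 0.08339180052280426), (0.10065773129463196, 0.07741747796535492), 10.280362129211426) 255
R ((0.5064608454704285, -0.026584237813949585), (0.08927508443593979, 0.1466084122657776), 2.991471290588379) 432
  obj x 0.44995766423357664 y 0.1909591240875912 size x 41 y 44
  obj x 0.5728682638084923 y 0.013211692870747305 size x 263 y 293
  obj x 0.5357569808027923 y -0.23978970331588134 size x 116 y 107
  obj x 0.5272521918514699 y 0.30963692625064465 size x 66 y 69
  obj x 0.5915482076637824 y 0.23968232385661314 size x 47 y 46
  obj x 0.6804359791425261 y -0.2813348783314021 size x 94 y 95
  obj x 0.6909157797316057 y -0.1560356316520
[... 632 characters left out ...]
455551, 0.1464635580778122), 6.922588348388672) 349
  obj x 0.4516793557833089 y 0.1896281112737921 size x 44 y 42
  obj x 0.47617542120911793 y 0.05664098116947475 size x 70 y 122
  obj x 0.5010769386926512 y -0.06783434835566388 size x 80 y 123
  obj x 0.5380223345975559 y -0.24168773704171936 size x 116 y 107
  obj x 0.5960604884907823 y 0.011283095510884245 size x 220 y 280
  obj x 0.5289125067096081 y 0.30833601717659687 size x 67 y 70
  obj x 0.5918666666666667 y 0.2393512820512821 size x 44 y 29
  obj x 0.6836380103507763 y -0.28275963197239795 size x 94 y 94
  obj x 0.6660981595092024 y 0.12189570552147233 size x 19 y 32
  obj x 0.6971363004172462 y -0.1640709318497914 size x 56 y 54
```

```bash
cat > m2.py <<'E'
from h import *
import sys
a=np.radians(12); R=np.array([[np.cos(a),np.sin(a)],[-np.sin(a),np.cos(a)]])
def prof(c):
    W=cloud(c).reshape(-1,3); W=W[~np.isnan(W[:,0])]
    C=np.c_[W[:,:2]@R.T,W[:,2]]
    return C[(C[:,2]>.02)&(C[:,2]<.3)]
if __name__=='__main__':
  for n in('top','scene'):
    C=prof(dict(np.load(n+'.npz')))
    print(n)
    for y in(-.17,-.1,-.07,-.04,-.01,.02,.06,.1,):
        s=C[abs(C[:,1]+.07-(y+.045))<.004]; s=s[(s[:,0]>.38)&(s[:,0]<.72)]; s=s[np.argsort(s[:,0])]
        print('y%.3f'%(y-.025),' '.join('%.0f/%.0f'%(p[0]*1000,p[2]*1000) for p in s[::max(1,len(s)//28)]))
    m=(C[:,2]>.068)&(C[:,2]<.082)&(C[:,0]>.4)&(C[:,0]<.75)&(C[:,1]>-.26)&(C[:,1]<.12)
    q=C[m]; print('rim',np.percentile(q[:,0],[1,3,97,99]),np.percentile(q[:,1],[1,3,97,99]))
    m=(C[:,2]>.11)&(C[:,0]>.6)&(C[:,0]<.75)&(C[:,1]>-.25)&(C[:,1]<.1)
    q=C[m]; print('lid y',np.percentile(q[:,1],[.5,1,99,99.5]))
    for z in np.arange(.12,.26,.02):
        k=q[abs(q[:,2]-z)<.004]; print(' z%.2f x'%z,np.percentile(k[:,0],[5,50,95]) if len(k) else '')
E
python3 m2.py
```

```text
top
y-0.195 452/51 459/50 473/30 514/76 520/59 527/60 534/59 541/57 547/60 554/61 561/58 568/60 574/57 580/57 587/60 594/59 600/63 608/57 614/70 621/60 626/69 635/58 640/71 648/62 655/247 656/58 659/200 662/54 666/57 669/74
y-0.125 453/50 460/52 512/73 519/59 526/59 534/62 541/57 548/57 555/60 563/61 571/58 577/60 584/64 591/58 599/59 606/58 613/58 620/58 626/59 629/243 633/58 636/58 639/242 641/243 644/63 647/244 652/243 657/244 661/245
y-0.095 459/51 466/46 478/41 494/41 508/40 518/76 525/60 533/57 541/58 548/72 556/57 564/58 571/59 579/58 587/71 595/59 603/60 611/58 619/58 626/58 630/59 633/242 636/246 639/243 642/58 645/59 649/242 655/247 660/245
y-0.065 459/51 466/53 470/30 513/75 519/60 526/57 534/59 542/59 548/57 556/58 563/58 571/62 578/59 585/57 592/57 600/58 607/58 614/53 621/58 628/60 635/59 642/58 650/57 655/60 657/245 660/245 663/58 667/122
y-0.035 457/44 465/52 470/24 506/38 518/71 525/57 532/59 539/60 546/57 553/59 560/59 568/60 575/69 582/61 590/58 597/57 605/59 612/61 619/56 626/76 634/56 639/71 648/55 654/240 657/60 659/245 662/165 666/59 671/74
y-0.005 459/49 466/5
[... 2321 characters left out ...]
/21 479/26 479/41 479/38 480/46 480/51 481/26 481/23 482/30 482/37 482/45 482/42 482/49 484/22 484/29 484/21 484/34 485/48 485/42 485/45 485/40 486/22 487/26 487/22 487/46 488/43 488/50 489/22 489/26 490/45 490/41 492/43 495/21
rim [0.51399527 0.51457682 0.67995635 0.68112525] [-0.23604465 -0.23563999  0.10289451  0.10913334]
lid y [-0.23576159 -0.23561207  0.01994295  0.02134367]
 z0.12 x [0.67259471 0.67576673 0.6764493 ]
 z0.14 x [0.67088975 0.67374459 0.67437557]
 z0.16 x [0.66754641 0.67153632 0.67214593]
 z0.18 x [0.66590453 0.66942708 0.67001109]
 z0.20 x [0.6642952  0.66736392 0.66809851]
 z0.22 x [0.66115001 0.66525076 0.66590116]
 z0.24 x [0.62975169 0.64586373 0.66312461]
 z0.26 x
```

{"op": "drive_tool", "data": {
  "plan": [
    {"dx":0.03,"dy":-0.027,"dz":0,"roll":0.02,"hand":0},
    {"dx":0.06,"dy":-0.054,"dz":0,"roll":0.04,"hand":0},
    {"dx":0.09,"dy":-0.081,"dz":0,"roll":0.06,"hand":0},
    {"dx":0.12,"dy":-0.108,"dz":0,"roll":0.08,"hand":0},
    {"dx":0.15,"dy":-0.135,"dz":0,"roll":0.094,"hand":0},
    {"dx":0.18,"dy":-0.162,"dz":0,"roll":0.094,"hand":0},
    {"dx":0.21,"dy":-0.189,"dz":0,"roll":0.094,"hand":0},
    {"dx":0.24,"dy":-0.216,"dz":0,"roll":0.094,"hand":0},
    {"dx":0.27,"dy":-0.243,"dz":0,"roll":0.094,"hand":0},
    {"dx":0.3,"dy":-0.27,"dz":0,"roll":0.094,"hand":0},
    {"dx":0.33,"dy":-0.297,"dz":0,"roll":0.094,"hand":0},
    {"dx":0.355,"dy":-0.32,"dz":0,"roll":0.094,"hand":0},
    {"dx":0.372,"dy":-0.335,"dz":0,"roll":0.094,"hand":0},
    {"dx":0.382,"dy":-0.344,"dz":0,"roll":0.094,"hand":0},
    {"dx":0.382,"dy":-0.344,"dz":0,"roll":0.094,"hand":0},
    {"dx":0.382,"dy":-0.344,"dz":0,"roll":0.094,"hand":0},
    {"dx":0.382,"dy":-0.344,"dz":0,"roll":0.094,"hand":0}
  ],
  "force": 20
}}

```text
time: 1.52
ee_pos: [0.4259, -0.0827, 0.4045]
tcp_rot: [-180.0, 0.0, 12.0]
wrist_force: [-0.7, 0.9, 0.3]
opening: 0.0003
```

```bash
cat > s.py <<'E'
from m2 import *
o=bot.get_obs(); p=o['ee_pos']; print('t',round(o['time'],2),'x',np.round(R@p[:2],4),'z',round(p[2],4),'tips',bot.tips_ahead,'rot',np.round(o['tcp_rot'],2),'F',np.round(o['wrist_force'],1),'op',round(o['opening'],4))
E
python3 s.py
```

```text
t 1.52 x [ 0.3994 -0.1694] z 0.4045 tips 0.1734 rot [-1.800e+02  3.000e-02  1.202e+01] F [-0.7  0.9  0.3] op 0.0003
```

{"op": "drive_tool", "data": {
  "plan": [
    {"dz":0.03},
    {"dz":0.06},
    {"dz":0.09},
    {"dz":0.12},
    {"dz":0.15},
    {"dz":0.175},
    {"dz":0.19},
    {"dz":0.2},
    {"dz":0.2},
    {"dz":0.2}
  ]
}}

```text
invalid input at $.plan[0]: expected keys dx, dy, dz, roll, hand
```

{"op": "drive_tool", "data": {
  "plan": [
    {"dx":0.005},
    {"dx":0.01},
    {"dx":0.015},
    {"dx":0.02},
    {"dx":0.025},
    {"dx":0.03},
    {"dx":0.035},
    {"dx":0.04},
    {"dx":0.045},
    {"dx":0.05},
    {"dx":0.055},
    {"dx":0.06},
    {"dx":0.065},
    {"dx":0.07},
    {"dx":0.075},
    {"dx":0.08},
    {"dx":0.085},
    {"dx":0.09},
    {"dx":0.09}
  ]
}}

```text
invalid input at $.plan[0]: expected keys dx, dy, dz, roll, hand
```

```bash
cat > d.py <<'E'
import s
from m2 import *
for n in('top','scene'):
    c=bot.camera(n); C=prof(c); cv2.imwrite(f'pics/{n}_{s.o["time"]:.1f}.png',c['frame'][...,::-1])
    for nm,y in(('R',-.169),('L',-.043)):
        q=C[(abs(C[:,1]-y)>.022)&(abs(C[:,1]-y)<.05)&(C[:,2]>.03)&(C[:,2]<.054)&(C[:,0]>.42)&(C[:,0]<.53)]
        print(n,nm,len(q),np.round(np.percentile(q[:,0],[2,5,50]),4) if len(q) else '')
    q=C[(C[:,2]>.1)&(C[:,0]>.5)&(C[:,0]<.72)&(C[:,1]>-.22)&(C[:,1]<.01)]
    print(' lid top',q[:,2].max() if len(q) else None)
E
python3 d.py
```

```text
t 1.52 x [ 0.3994 -0.1694] z 0.4045 tips 0.1734 rot [-1.800e+02  3.000e-02  1.202e+01] F [-0.7  0.9  0.3] op 0.0003
top R 204 [0.4524 0.4531 0.4606]
top L 189 [0.4586 0.4592 0.4665]
 lid top 0.24998655530377975
scene R 258 [0.4544 0.4552 0.4643]
scene L 181 [0.4608 0.4617 0.4692]
 lid top 0.24787509007699882
```

All keys are needed in every row, so I'm resending the descent first.

{"op": "drive_tool", "data": {
  "plan": [
    {"dx":0,"dy":0,"dz":0.03,"roll":0,"hand":0},
    {"dx":0,"dy":0,"dz":0.06,"roll":0,"hand":0},
    {"dx":0,"dy":0,"dz":0.09,"roll":0,"hand":0},
    {"dx":0,"dy":0,"dz":0.12,"roll":0,"hand":0},
    {"dx":0,"dy":0,"dz":0.15,"roll":0,"hand":0},
    {"dx":0,"dy":0,"dz":0.175,"roll":0,"hand":0},
    {"dx":0,"dy":0,"dz":0.19,"roll":0,"hand":0},
    {"dx":0,"dy":0,"dz":0.2,"roll":0,"hand":0},
    {"dx":0,"dy":0,"dz":0.2,"roll":0,"hand":0}
  ]
}}

```text
time: 2.37
ee_pos: [0.4253, -0.0828, 0.203]
tcp_rot: [-179.9, 0.1, 11.9]
wrist_force: [-0.3, -0.7, 0.7]
opening: 0.0002
```

{"op": "drive_tool", "data": {
  "plan": [
    {"dx":0.006,"dy":0,"dz":0,"roll":0,"hand":0},
    {"dx":0.012,"dy":0,"dz":0,"roll":0,"hand":0},
    {"dx":0.018,"dy":0,"dz":0,"roll":0,"hand":0},
    {"dx":0.024,"dy":0,"dz":0,"roll":0,"hand":0},
    {"dx":0.03,"dy":0,"dz":0,"roll":0,"hand":0},
    {"dx":0.036,"dy":0,"dz":0,"roll":0,"hand":0},
    {"dx":0.042,"dy":0,"dz":0,"roll":0,"hand":0},
    {"dx":0.048,"dy":0,"dz":0,"roll":0,"hand":0},
    {"dx":0.054,"dy":0,"dz":0,"roll":0,"hand":0},
    {"dx":0.06,"dy":0,"dz":0,"roll":0,"hand":0},
    {"dx":0.066,"dy":0,"dz":0,"roll":0,"hand":0},
    {"dx":0.072,"dy":0,"dz":0,"roll":0,"hand":0},
    {"dx":0.078,"dy":0,"dz":0,"roll":0,"hand":0},
    {"dx":0.084,"dy":0,"dz":0,"roll":0,"hand":0},
    {"dx":0.09,"dy":0,"dz":0,"roll":0,"hand":0},
    {"dx":0.09,"dy":0,"dz":0,"roll":0,"hand":0}
  ]
}}

```text
time: 3.7
ee_pos: [0.5152, -0.0634, 0.2046]
tcp_rot: [180.0, -0.0, 12.0]
wrist_force: [0.1, 0.1, 0.7]
opening: -0.0
```

```bash
python3 d.py
```

```text
t 3.7 x [ 0.4908 -0.1691] z 0.2046 tips 0.1734 rot [ 1.7999e+02 -4.0000e-02  1.2030e+01] F [0.1 0.1 0.7] op -0.0
top R 58 [0.5005 0.5009 0.5058]
top L 190 [0.4586 0.4589 0.4664]
 lid top 0.24864776001689162
scene R 60 [0.5021 0.5026 0.5053]
scene L 36 [0.473  0.4749 0.4932]
 lid top 0.29999757678418904
```

{"op": "drive_tool", "data": {
  "plan": [
    {"dx":0.003,"dy":0,"dz":0,"roll":0,"hand":0},
    {"dx":0.006,"dy":0,"dz":0,"roll":0,"hand":0},
    {"dx":0.008,"dy":0,"dz":0,"roll":0,"hand":0},
    {"dx":0.009,"dy":0,"dz":0,"roll":0,"hand":0},
    {"dx":0.01,"dy":0,"dz":0,"roll":0,"hand":0},
    {"dx":0.011,"dy":0,"dz":0,"roll":0,"hand":0},
    {"dx":0.011,"dy":0,"dz":0,"roll":0,"hand":0}
  ]
}}

```text
time: 4.38
ee_pos: [0.5249, -0.0613, 0.2046]
tcp_rot: [180.0, 0.0, 12.0]
wrist_force: [-1.7, -1.2, -0.4]
opening: 0.0003
```

```bash
python3 d.py
```

```text
t 4.38 x [ 0.5007 -0.1691] z 0.2046 tips 0.1734 rot [1.800e+02 2.000e-02 1.202e+01] F [-1.7 -1.2 -0.4] op 0.0003
top R 7 [0.51   0.51   0.5105]
top L 192 [0.4586 0.459  0.4664]
 lid top 0.24951093129509988
scene R 0 
scene L 17 [0.4892 0.4904 0.494 ]
 lid top 0.2996900085077866
```

Still about 2 mm of drawer travel remains, and the force shows no stop yet. I'll go on in fine steps.

{"op": "drive_tool", "data": {
  "plan": [
    {"dx":0.001,"dy":0,"dz":0,"roll":0,"hand":0},
    {"dx":0.002,"dy":0,"dz":0,"roll":0,"hand":0},
    {"dx":0.003,"dy":0,"dz":0,"roll":0,"hand":0},
    {"dx":0.003,"dy":0,"dz":0,"roll":0,"hand":0}
  ]
}}

```text
time: 4.82
ee_pos: [0.526, -0.0609, 0.2043]
tcp_rot: [-180.0, 0.3, 12.0]
wrist_force: [-17.6, -2.6, 6.1]
opening: -0.0001
```

```bash
python3 s.py
```

```text
t 4.82 x [ 0.5018 -0.1689] z 0.2043 tips 0.1734 rot [-179.97    0.34   11.98] F [-17.6  -2.6   6.1] op -0.0001
```

{"op": "drive_tool", "data": {
  "plan": [
    {"dx":-0.02,"dy":0,"dz":0,"roll":0,"hand":0},
    {"dx":-0.05,"dy":0,"dz":0,"roll":0,"hand":0},
    {"dx":-0.08,"dy":0,"dz":0,"roll":0,"hand":0},
    {"dx":-0.09,"dy":-0.02,"dz":0,"roll":0,"hand":0},
    {"dx":-0.09,"dy":-0.05,"dz":0,"roll":0,"hand":0},
    {"dx":-0.09,"dy":-0.08,"dz":0,"roll":0,"hand":0},
    {"dx":-0.09,"dy":-0.11,"dz":0,"roll":0,"hand":0},
    {"dx":-0.09,"dy":-0.126,"dz":0,"roll":0,"hand":0},
    {"dx":-0.09,"dy":-0.126,"dz":0,"roll":0,"hand":0}
  ]
}}

```text
time: 5.57
ee_pos: [0.4132, 0.0461, 0.2051]
tcp_rot: [-180.0, -0.1, 12.2]
wrist_force: [0.8, -0.7, 0.5]
opening: -0.0003
```

```bash
python3 d.py
```

```text
t 5.57 x [ 0.4138 -0.0408] z 0.2051 tips 0.1734 rot [-1.7996e+02 -9.0000e-02  1.2190e+01] F [ 0.8 -0.7  0.5] op -0.0003
top R 23 [0.5093 0.5096 0.5105]
top L 189 [0.4587 0.4589 0.4663]
 lid top 0.2500311171426038
scene R 0 
scene L 177 [0.4608 0.4615 0.4694]
 lid top 0.24711247382903873
```

{"op": "drive_tool", "data": {
  "plan": [
    {"dx":0.006,"dy":0,"dz":0,"roll":0,"hand":0},
    {"dx":0.012,"dy":0,"dz":0,"roll":0,"hand":0},
    {"dx":0.018,"dy":0,"dz":0,"roll":0,"hand":0},
    {"dx":0.024,"dy":0,"dz":0,"roll":0,"hand":0},
    {"dx":0.03,"dy":0,"dz":0,"roll":0,"hand":0},
    {"dx":0.036,"dy":0,"dz":0,"roll":0,"hand":0},
    {"dx":0.042,"dy":0,"dz":0,"roll":0,"hand":0},
    {"dx":0.048,"dy":0,"dz":0,"roll":0,"hand":0},
    {"dx":0.054,"dy":0,"dz":0,"roll":0,"hand":0},
    {"dx":0.06,"dy":0,"dz":0,"roll":0,"hand":0},
    {"dx":0.066,"dy":0,"dz":0,"roll":0,"hand":0},
    {"dx":0.072,"dy":0,"dz":0,"roll":0,"hand":0},
    {"dx":0.078,"dy":0,"dz":0,"roll":0,"hand":0},
    {"dx":0.082,"dy":0,"dz":0,"roll":0,"hand":0},
    {"dx":0.085,"dy":0,"dz":0,"roll":0,"hand":0},
    {"dx":0.086,"dy":0,"dz":0,"roll":0,"hand":0},
    {"dx":0.087,"dy":0,"dz":0,"roll":0,"hand":0},
    {"dx":0.088,"dy":0,"dz":0,"roll":0,"hand":0},
    {"dx":0.089,"dy":0,"dz":0,"roll":0,"hand":0},
    {"dx":0.089,"dy":0,"dz":0,"roll":0,"hand":0}
  ]
}}

```text
time: 7.33
ee_pos: [0.4991, 0.0622, 0.2045]
tcp_rot: [-180.0, 0.3, 12.0]
wrist_force: [-14.4, -4.0, 5.9]
opening: 0.0003
```

```bash
python3 s.py
```

```text
t 7.33 x [ 0.5011 -0.043 ] z 0.2045 tips 0.1734 rot [-179.99    0.26   12.02] F [-14.4  -4.    5.9] op 0.0003
```

{"op": "drive_tool", "data": {
  "plan": [
    {"dx":-0.02,"dy":0,"dz":0,"roll":0,"hand":0},
    {"dx":-0.05,"dy":0,"dz":0,"roll":0,"hand":0},
    {"dx":-0.08,"dy":0.01,"dz":0,"roll":0,"hand":0},
    {"dx":-0.1,"dy":0.03,"dz":-0.03,"roll":0,"hand":0},
    {"dx":-0.1,"dy":0.05,"dz":-0.06,"roll":0,"hand":0},
    {"dx":-0.1,"dy":0.063,"dz":-0.09,"roll":0,"hand":0},
    {"dx":-0.1,"dy":0.063,"dz":-0.12,"roll":0,"hand":0},
    {"dx":-0.1,"dy":0.063,"dz":-0.15,"roll":0,"hand":0},
    {"dx":-0.1,"dy":0.063,"dz":-0.18,"roll":0,"hand":0},
    {"dx":-0.1,"dy":0.063,"dz":-0.21,"roll":0,"hand":0},
    {"dx":-0.1,"dy":0.063,"dz":-0.24,"roll":0,"hand":0},
    {"dx":-0.1,"dy":0.063,"dz":-0.265,"roll":0,"hand":0},
    {"dx":-0.1,"dy":0.063,"dz":-0.265,"roll":0,"hand":0},
    {"dx":-0.1,"dy":0.063,"dz":-0.265,"roll":0,"hand":0}
  ]
}}

```text
time: 8.5
ee_pos: [0.4161, -0.02, 0.4712]
tcp_rot: [180.0, -0.2, 12.0]
wrist_force: [0.2, -0.7, -0.2]
opening: 0.0005
```

```bash
python3 d.py; ls pics; python3 - <<'E'
import cv2,glob,os
f=max(glob.glob('pics/top_*'),key=os.path.getmtime); a=cv2.imread(f)[130:290,170:490]; b=cv2.imread(f.replace('top','scene'))[110:350,210:530]
cv2.imwrite('pics/after_drawers.png',cv2.vconcat([cv2.resize(a,None,fx=2,fy=2)[:300],cv2.resize(b,(640,300))]))
E
```

```text
t 8.5 x [ 0.4028 -0.106 ] z 0.4712 tips 0.1734 rot [179.97  -0.21  12.03] F [ 0.2 -0.7 -0.2] op 0.0005
top R 20 [0.5092 0.5095 0.5106]
top L 21 [0.5098 0.5098 0.5106]
 lid top 0.24882856127459171
scene R 1 [0.5199 0.5199 0.5199]
scene L 0 
 lid top 0.24682644256763922
scene0.png
scene_1.5.png
scene_3.7.png
scene_4.4.png
scene_5.6.png
scene_8.5.png
top0.png
top_1.5.png
top_3.7.png
top_4.4.png
top_5.6.png
top_8.5.png
```

View pics/after_drawers.png

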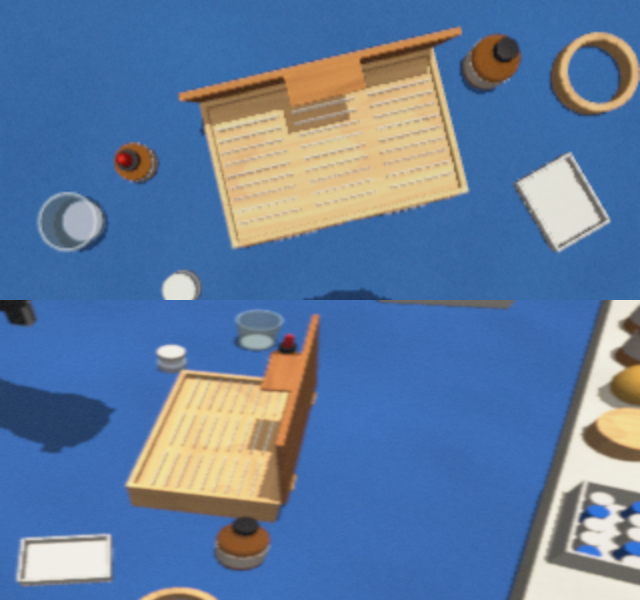

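Both views show the drawers flush: no fronts stick out past the straight cabinet edge from (233,245) to (467,190) in the top crop. The lid is still up and the bystanders haven't moved. Next I go over the lid to its back face.

{"op": "drive_tool", "data": {
  "plan": [
    {"dx":0.025,"dy":0,"dz":0,"roll":0,"hand":0},
    {"dx":0.055,"dy":0,"dz":0,"roll":0,"hand":0},
    {"dx":0.085,"dy":0,"dz":0,"roll":0,"hand":0},
    {"dx":0.115,"dy":0,"dz":0,"roll":0,"hand":0},
    {"dx":0.145,"dy":0,"dz":0,"roll":0,"hand":0},
    {"dx":0.175,"dy":0,"dz":0,"roll":0,"hand":0},
    {"dx":0.205,"dy":0,"dz":0,"roll":0,"hand":0},
    {"dx":0.23,"dy":0,"dz":0,"roll":0,"hand":0},
    {"dx":0.255,"dy":0,"dz":0,"roll":0,"hand":0},
    {"dx":0.275,"dy":0,"dz":0,"roll":0,"hand":0},
    {"dx":0.29,"dy":0,"dz":0,"roll":0,"hand":0},
    {"dx":0.3,"dy":0,"dz":0,"roll":0,"hand":0},
    {"dx":0.3,"dy":0,"dz":0,"roll":0,"hand":0},
    {"dx":0.3,"dy":0,"dz":0,"roll":0,"hand":0}
  ]
}}

```text
time: 9.77
ee_pos: [0.71, 0.0425, 0.4677]
tcp_rot: [-180.0, 0.2, 12.0]
wrist_force: [-0.2, 0.2, 0.3]
opening: -0.0001
```

```bash
python3 s.py
```

```text
t 9.77 x [ 0.7033 -0.106 ] z 0.4677 tips 0.1734 rot [-1.7997e+02  1.5000e-01  1.2030e+01] F [-0.2  0.2  0.3] op -0.0001
```

{"op": "drive_tool", "data": {
  "plan": [
    {"dx":0,"dy":0,"dz":0.015,"roll":0,"hand":0},
    {"dx":0,"dy":0,"dz":0.03,"roll":0,"hand":0},
    {"dx":0,"dy":0,"dz":0.045,"roll":0,"hand":0},
    {"dx":0,"dy":0,"dz":0.06,"roll":0,"hand":0},
    {"dx":0,"dy":0,"dz":0.075,"roll":0,"hand":0},
    {"dx":0,"dy":0,"dz":0.088,"roll":0,"hand":0},
    {"dx":0,"dy":0,"dz":0.094,"roll":0,"hand":0},
    {"dx":0,"dy":0,"dz":0.094,"roll":0,"hand":0}
  ]
}}

```text
time: 10.43
ee_pos: [0.7084, 0.0422, 0.3745]
tcp_rot: [-180.0, 0.1, 12.0]
wrist_force: [-0.7, -0.2, -0.8]
opening: 0.0002
```

```bash
python3 s.py; python3 - <<'E'
import numpy as np
# TCP path: finger front-bottom corner rides outer face at r
hx,hz,t,w,tip=.673,.075,.007,.011,.1734
for r in(.12,):
  for d in range(90,-3,-4):
    th=np.radians(d); x=hx-r*np.cos(th)+t*np.sin(th)+w; z=hz+r*np.sin(th)+t*np.cos(th)+tip
    print(d,'TCP x %.3f z %.3f'%(x,z),end=' | ')
E
```

```text
t 10.43 x [ 0.7017 -0.106 ] z 0.3745 tips 0.1734 rot [-1.7998e+02  1.3000e-01  1.2010e+01] F [-0.7 -0.2 -0.8] op 0.0002
90 TCP x 0.691 z 0.368 | 86 TCP x 0.683 z 0.369 | 82 TCP x 0.674 z 0.368 | 78 TCP x 0.666 z 0.367 | 74 TCP x 0.658 z 0.366 | 70 TCP x 0.650 z 0.364 | 66 TCP x 0.642 z 0.361 | 62 TCP x 0.634 z 0.358 | 58 TCP x 0.626 z 0.354 | 54 TCP x 0.619 z 0.350 | 50 TCP x 0.612 z 0.345 | 46 TCP x 0.606 z 0.340 | 42 TCP x 0.600 z 0.334 | 38 TCP x 0.594 z 0.328 | 34 TCP x 0.588 z 0.321 | 30 TCP x 0.584 z 0.314 | 26 TCP x 0.579 z 0.307 | 22 TCP x 0.575 z 0.300 | 18 TCP x 0.572 z 0.292 | 14 TCP x 0.569 z 0.284 | 10 TCP x 0.567 z 0.276 | 6 TCP x 0.565 z 0.268 | 2 TCP x 0.564 z 0.260 | -2 TCP x 0.564 z 0.251 |
```

{"op": "drive_tool", "data": {
  "plan": [
    {"dx":-0.006,"dy":0,"dz":0.002,"roll":0,"hand":0},
    {"dx":-0.012,"dy":0,"dz":0.005,"roll":0,"hand":0},
    {"dx":-0.018,"dy":0,"dz":0.005,"roll":0,"hand":0},
    {"dx":-0.024,"dy":0,"dz":0.006,"roll":0,"hand":0},
    {"dx":-0.03,"dy":0,"dz":0.006,"roll":0,"hand":0},
    {"dx":-0.036,"dy":0,"dz":0.007,"roll":0,"hand":0},
    {"dx":-0.044,"dy":0,"dz":0.008,"roll":0,"hand":0},
    {"dx":-0.052,"dy":0,"dz":0.01,"roll":0,"hand":0},
    {"dx":-0.06,"dy":0,"dz":0.013,"roll":0,"hand":0},
    {"dx":-0.068,"dy":0,"dz":0.016,"roll":0,"hand":0},
    {"dx":-0.076,"dy":0,"dz":0.02,"roll":0,"hand":0},
    {"dx":-0.083,"dy":0,"dz":0.024,"roll":0,"hand":0},
    {"dx":-0.09,"dy":0,"dz":0.029,"roll":0,"hand":0},
    {"dx":-0.09,"dy":0,"dz":0.029,"roll":0,"hand":0}
  ]
}}

```text
time: 11.6
ee_pos: [0.6201, 0.0234, 0.3469]
tcp_rot: [180.0, 0.0, 12.0]
wrist_force: [-1.0, -0.5, -0.7]
opening: 0.0001
```

```bash
cat > l.py <<'E'
import s
from m2 import *
for n in('top','scene'):
    c=bot.camera(n); C=prof(c); cv2.imwrite(f'pics/{n}_{s.o["time"]:.1f}.png',c['frame'][...,::-1])
    q=C[(C[:,2]>.083)&(C[:,0]>.49)&(C[:,0]<.72)&(((C[:,1]>-.23)&(C[:,1]<-.17))|((C[:,1]>-.04)&(C[:,1]<.015)))&(C[:,2]<.25)]
    if len(q)>20:
        vx,vz=cv2.fitLine(q[:,[0,2]].astype(np.float32),cv2.DIST_HUBER,0,.01,.01).ravel()[:2]; print(n,len(q),'lid deg',np.degrees(np.arctan(-vz/vx)),'zmax',q[:,2].max())
    else: print(n,len(q),'low lid')
E
python3 l.py
```

```text
t 11.6 x [ 0.6114 -0.1061] z 0.3469 tips 0.1734 rot [1.800e+02 2.000e-02 1.201e+01] F [-1.  -0.5 -0.7] op 0.0001
top 973 lid deg 50.752655 zmax 0.21365837131552018
scene 2117 lid deg 50.68243 zmax 0.21255086471050444
```

{"op": "drive_tool", "data": {
  "plan": [
    {"dx":-0.006,"dy":0,"dz":0.006,"roll":0,"hand":0},
    {"dx":-0.012,"dy":0,"dz":0.012,"roll":0,"hand":0},
    {"dx":-0.018,"dy":0,"dz":0.018,"roll":0,"hand":0},
    {"dx":-0.024,"dy":0,"dz":0.025,"roll":0,"hand":0},
    {"dx":-0.028,"dy":0,"dz":0.032,"roll":0,"hand":0},
    {"dx":-0.033,"dy":0,"dz":0.039,"roll":0,"hand":0},
    {"dx":-0.037,"dy":0,"dz":0.046,"roll":0,"hand":0},
    {"dx":-0.04,"dy":0,"dz":0.054,"roll":0,"hand":0},
    {"dx":-0.043,"dy":0,"dz":0.062,"roll":0,"hand":0},
    {"dx":-0.045,"dy":0,"dz":0.07,"roll":0,"hand":0},
    {"dx":-0.047,"dy":0,"dz":0.078,"roll":0,"hand":0},
    {"dx":-0.047,"dy":0,"dz":0.078,"roll":0,"hand":0}
  ]
}}

```text
time: 12.7
ee_pos: [0.5748, 0.0138, 0.2665]
tcp_rot: [-180.0, 0.2, 12.0]
wrist_force: [-0.5, 0.1, -0.3]
opening: -0.0001
```

```bash
python3 l.py
```

```text
t 12.7 x [ 0.5651 -0.106 ] z 0.2665 tips 0.1734 rot [-1.7997e+02  1.5000e-01  1.2020e+01] F [-0.5  0.1 -0.3] op -0.0001
top 1573 lid deg 4.931485 zmax 0.10227278290504872
scene 2611 lid deg 5.354409 zmax 0.18600172748240387
```

{"op": "drive_tool", "data": {
  "plan": [
    {"dx":0,"dy":0,"dz":0.002,"roll":0,"hand":0},
    {"dx":0,"dy":0,"dz":0.004,"roll":0,"hand":0},
    {"dx":0,"dy":0,"dz":0.006,"roll":0,"hand":0},
    {"dx":0,"dy":0,"dz":0.008,"roll":0,"hand":0},
    {"dx":0,"dy":0,"dz":0.009,"roll":0,"hand":0},
    {"dx":0,"dy":0,"dz":0.01,"roll":0,"hand":0},
    {"dx":0,"dy":0,"dz":0.011,"roll":0,"hand":0},
    {"dx":0,"dy":0,"dz":0.012,"roll":0,"hand":0},
    {"dx":0,"dy":0,"dz":0.012,"roll":0,"hand":0}
  ]
}}

```text
time: 13.55
ee_pos: [0.5754, 0.0139, 0.2565]
tcp_rot: [-180.0, 0.0, 12.0]
wrist_force: [-0.7, 0.4, -1.2]
opening: -0.0
```

```bash
python3 l.py
```

```text
t 13.55 x [ 0.5657 -0.106 ] z 0.2565 tips 0.1734 rot [-180.      0.     12.02] F [-0.7  0.4 -1.2] op -0.0
top 884 lid deg 0.3440406 zmax 0.08880209486970883
scene 1172 lid deg 0.22335632 zmax 0.17462197400468646
```

{"op": "drive_tool", "data": {
  "plan": [
    {"dx":0,"dy":0,"dz":0.001,"roll":0,"hand":0},
    {"dx":0,"dy":0,"dz":0.002,"roll":0,"hand":0},
    {"dx":0,"dy":0,"dz":0.003,"roll":0,"hand":0},
    {"dx":0,"dy":0,"dz":0.003,"roll":0,"hand":0},
    {"dx":0,"dy":0,"dz":0.003,"roll":0,"hand":0}
  ]
}}

```text
time: 14.07
ee_pos: [0.5753, 0.0139, 0.2554]
tcp_rot: [180.0, -0.1, 12.0]
wrist_force: [-5.2, 0.6, 12.6]
opening: -0.0003
```

```bash
python3 l.py
```

```text
t 14.07 x [ 0.5656 -0.106 ] z 0.2554 tips 0.1734 rot [ 1.7998e+02 -8.0000e-02  1.2020e+01] F [-5.2  0.6 12.6] op -0.0003
top 599 lid deg 0.02373101 zmax 0.08787540025031128
scene 661 lid deg -0.08943116 zmax 0.17638493857656082
```

The lid is on its stop: 12.6 N upward, with the tip at z = 0.082 m. I'll back off upward and check.

{"op": "drive_tool", "data": {
  "plan": [
    {"dx":0,"dy":0,"dz":-0.005,"roll":0,"hand":0},
    {"dx":0,"dy":0,"dz":-0.02,"roll":0,"hand":0},
    {"dx":0,"dy":0,"dz":-0.05,"roll":0,"hand":0},
    {"dx":0,"dy":0,"dz":-0.08,"roll":0,"hand":0},
    {"dx":-0.02,"dy":0,"dz":-0.11,"roll":0,"hand":0},
    {"dx":-0.05,"dy":0,"dz":-0.14,"roll":0,"hand":0},
    {"dx":-0.08,"dy":0,"dz":-0.17,"roll":0,"hand":0},
    {"dx":-0.11,"dy":0,"dz":-0.19,"roll":0,"hand":0},
    {"dx":-0.14,"dy":0,"dz":-0.2,"roll":0,"hand":0},
    {"dx":-0.17,"dy":0,"dz":-0.2,"roll":0,"hand":0},
    {"dx":-0.19,"dy":0,"dz":-0.2,"roll":0,"hand":0},
    {"dx":-0.2,"dy":0,"dz":-0.2,"roll":0,"hand":0},
    {"dx":-0.2,"dy":0,"dz":-0.2,"roll":0,"hand":0},
    {"dx":-0.2,"dy":0,"dz":-0.2,"roll":0,"hand":0}
  ]
}}

```text
time: 15.33
ee_pos: [0.38, -0.0278, 0.4538]
tcp_rot: [180.0, -0.1, 12.0]
wrist_force: [-0.3, -0.3, -0.1]
opening: -0.0002
```

```bash
python3 l.py; python3 - <<'E'
from m2 import *
import glob,os
for n in('top','scene'):
    C=prof(bot.camera(n)); q=C[(C[:,0]>.53)&(C[:,0]<.66)&(C[:,1]>-.22)&(C[:,1]<.01)]
    A=np.c_[q[:,:2],np.ones(len(q))]; k=np.linalg.lstsq(A,q[:,2],rcond=None)[0]; print(n,'slope x rad',k[0],'z med',np.median(q[:,2]))
    q=C[(C[:,0]>.4)&(C[:,0]<.53)&(C[:,1]>-.22)&(C[:,1]<.01)&(C[:,2]>.02)]; print(' front xmin',np.percentile(q[:,0],1), 'below lid',[np.round(p,3) for p in q[q[:,2]<.055][:3]])
f=max(glob.glob('pics/top_*'),key=os.path.getmtime); a=cv2.imread(f)[130:290,170:490]; b=cv2.imread(f.replace('top','scene'))[110:350,210:530]
cv2.imwrite('pics/end.png',cv2.vconcat([cv2.resize(a,None,fx=2,fy=2)[:300],cv2.resize(b,(640,300))]))
E
```

```text
t 15.33 x [ 0.3659 -0.1062] z 0.4538 tips 0.1734 rot [ 1.7999e+02 -6.0000e-02  1.2000e+01] F [-0.3 -0.3 -0.1] op -0.0002
top 1482 lid deg -0.0740691 zmax 0.08861844978881211
scene 741 lid deg -0.05657434 zmax 0.08596957386099521
top slope x rad -0.0009785348219068545 z med 0.08240432081496732
 front xmin 0.5022765316674007 below lid []
scene slope x rad -0.0004599615705986498 z med 0.08208403728088902
 front xmin 0.503908899342909 below lid []
```

View pics/end.png

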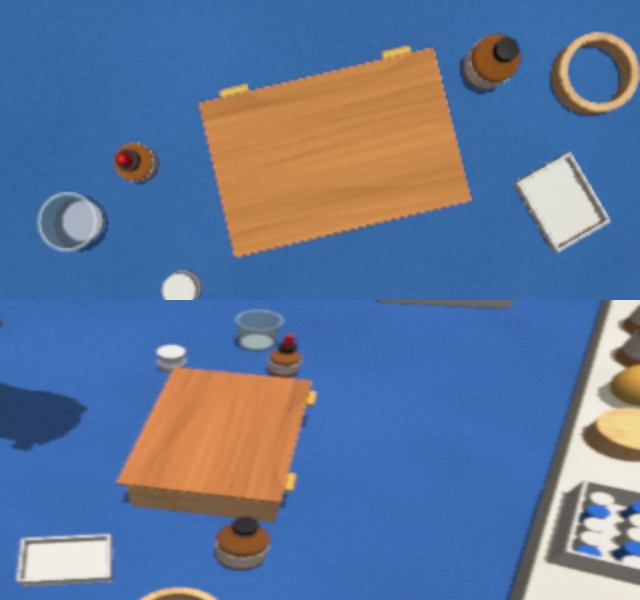

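The picture shows the lid flat on the cabinet, from corner (235,255) to corner (433,48) in the top crop. No drawer sticks out, the bystanders stand where they were, and the arm is clear.

```bash
python3 -c "
from workcell import bot
print(bot.job_done())"
```

```text
the job is handed in; nothing more can be done
None
```

The cabinet is closed and the job is handed in, at about 15 s of the 64 s allowed; no verdict was reported.

- **Drawers:** I pushed the right drawer home and then the left, using the shut fingertips at roughly 70 mm/s. Each ended against its stop at about 15–18 N. Afterwards both measured within about 2–3 mm of the cabinet front plane, while the lid was still up.
- **Lid:** I went over the lid and pushed its outer face round at about 0.8 rad/s, then pressed it down slowly until it met about 13 N.
- **Last checks:** The lid's slope is under 0.001 rad in both cameras, and its top is at 82 mm, as expected. No drawer front shows past the lid. In the pictures the bystanders stand where they were, and the arm is clear with no contact force.
- **Not measured:** The 2–3 mm drawer reading is at the limit of what the depth cameras can tell. Once the lid was down, the drawers were hidden under it and could not be measured again. I compared the bystanders by eye only.
- **Failed call:** My first attempt at lowering and pushing was refused for missing keys. It moved nothing, and I sent it again in full.

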